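# Hang the bearing basket at the drying blower and set the fan to its fourth click

### The job

Dry the washed bearing: hang its wire basket by the bail on the hook in front of the blower, with the bearing still in it, and let go. Then turn the blower's speed selector clockwise to the fourth click, counted from its anticlockwise stop (the stop itself is off; so to the fifth mark), and leave it there. Leave the loose things round about where they are.

Things in the scene. Friction and masses are not known exactly. Their poses are not given: they have to be found in the camera images.
- blower: Grey drying blower fixed to the worktop, 120 deep (x) x 210 wide (y) x 130 mm high. Origin: centre of its underside; x points from its front (outlet grille at x = -60 mm) to its back, z up. A steel hook arm (round, 8 mm) stands on its top at x, y = -35, -70 mm and runs forward over the front edge, sloping down from 203 mm (centre line, above the worktop) to the seat, then turning up to its tip.
- hook_seat (a point): Top of the hook arm at its lowest point, the seat in which the bail hangs: (-120, -70, 194) mm in the blower's frame, 60 mm in front of the grille face; axes as the blower's. The up-turned tip lies 20 mm in front of it (to -x) and its end rises 16 mm above it.
- selector_axis (a point): Point on the selector's vertical axis at the height of the blower's top surface (130 mm above the worktop), (-10, 50, 130) mm in the blower's frame. Axes as the blower's.
- selector_tip (a point): Middle of the outer end face of the selector's pointer bar: 45 mm from the axis, 28 mm above the blower's top. The bar is black, 66 mm long (21 mm of it a tail behind the axis), 14 wide, 26 high: underside 15 mm, top 41 mm above the blower's top. White line on top near the tip.
- selector (a joint): Selector angle (rad), 0 at the anticlockwise stop, growing clockwise seen from above. Seven detents 25 degrees (0.436) apart up to the stop at 2.618, each with a white mark; it starts below 1.5 and springs at once into the nearest detent. Fourth click: 1.745. At q the pointer points 255 degrees - q, counted anticlockwise from the blower's x axis. A click takes about 4 N at 35 mm from the axis; past half way it snaps on and stays.
- basket: Square steel wire basket, 76 x 76 mm, rim 45 mm high, floor 3 mm, about 0.22 kg. Origin: centre of its underside. Its rigid upright bail (6 mm round bar) lies in the basket's y-z plane: legs at y = +-36 mm up to z = 85, then sloping up to a peak in the middle (centre line z = 107). A hook enters along the basket's x axis, from either side, between rim and bail (59 mm clear in the middle).
- bail_top (a point): Underside of the bail at its peak, 104 mm above the basket's underside: this point rests on the hook seat when hung.
- basket_tab (a point): Where to grip the basket: in the upper part of the wooden tab on top of the bail's peak. The tab is 12 mm thick (basket x) x 24 mm wide (basket y) and reaches from 110 to 148 mm above the basket's underside; this point is its centre line at 133 mm.
- bearing: Steel ball bearing, 52 mm across, 15 mm high, 0.12 kg, lying flat in the basket. Origin: centre of its underside.
- pipe_offcut: Bystander: short upright steel pipe, 42 mm across, 65 mm high. Origin: centre of its underside.
- screw_jar: Bystander: glass jar of screws with a lid, 66 mm across, 94 mm high. Origin: centre of its underside.
Not all that is in view belongs to the job. What is shaped like the basket but pink or red is not meant.

How it is judged:
On the way, in this order (a step that is already met when the one before it is completed fails the run):
1. the basket hangs by its bail in the hook seat, let go, with the bearing in it (distance between bail_top and hook_seat below 0.018 m and angle between basket's own z axis and vertical below 0.3 rad and contact force between basket and blower above 0.8 N and contact force between basket and the fingers below 0.1 N and x of bearing in the frame of basket between -0.03 and 0.03 m and y of bearing in the frame of basket between -0.03 and 0.03 m and z of bearing in the frame of basket between -0.005 and 0.03 m), for 0.3 s.
2. the selector stands at the fourth click from its anticlockwise stop (value of joint selector between 1.614 and 1.876 rad), for 0.2 s.
At the end, for the whole second after the job is handed in: The basket hangs from the hook, released, at most swinging a little (0.15 m/s): underside of the bail's peak within 18 mm of the hook seat, tilt under 17 degrees, the bearing lying in it. The selector rests in the fourth detent after its anticlockwise stop (1.745 rad, within 0.13) (all of step 1 and all of step 2 and linear speed of basket below 0.15 m/s and velocity of joint selector between -0.1 and 0.1 rad/s); the robot touches nothing.
It fails at once if a bystander (pipe, screw jar) is moved more than 30 mm (distance of any of pipe_offcut, screw_jar from where it was at the start of the episode above 0.03 m).
It fails at once if the bearing leaves the basket (distance between bearing and basket above 0.06 m).
It also fails if it takes over 67 s, if anything falls off the work surface, if the arm or the gripper's body presses on something with over 40 N, if the wrist force passes 120 N, or if a joint passes its speed limit or range.

### The arm

A 6-joint arm with a two-finger parallel gripper is mounted at the origin on a cart in front of the work surface, level with it; the furniture and walls round the work are solid. World frame = base frame: x ahead of the robot, y to its left, z up, the work surface at z = 0. Lengths are in m, angles in rad, forces in N, time in s.
With the tool pointing down it reaches from about 0.25 to 0.725 m from the base axis. Payload 4 kg.
Tool frame: the origin (TCP) lies midway between the tips of the shut fingers; the grasp point (between the pads) lies env.grip_depth behind it (env.grip_depth is the distance from the TCP to the grasp point, in m); y points along the fingers, z is the direction in which the jaws open and shut, and the axes are right-handed (so a half turn about y gives the same grasp; the last joint's range is limited). The gripper opens to 85 mm and grips with 20 to 120 N. Pads are 22 mm wide; open, the fingers measure 114 mm over their backs; the gripper's body (76 mm by 85 mm) begins 54 mm behind the grasp point. The pads swing forward as they close: fully open they stand 13 mm farther back than shut.
Start: joints at [1.117, 0.241, 0.005, 1.335, 0, 1.571], TCP at [0.219, 0.449, 0.231] pointing down, gripper open.
Joint ranges: [-2.72, 2.72], [-1.05, 1.87], [-1.09, 1.28], [-1.99, 2.15], [-1.42, 1.44], [-3.14, 3.14]. Speed limits (rad/s): [2.79, 2.79, 3.14, 3.14, 3.14, 3.14].

### API

Orientations are given as a unit quaternion [w, x, y, z].
In Python, from bench import env gives the robot as it stands.
- The arm moves only by the tool play_rows, never from a script. Its argument "targets" is a list of rows, each a list of 6 numbers: the shift along the tool's x, y, z in mm, then the turn, a rotation vector about the tool's x, y, z in rad. In form: [[dx, dy, dz, ax, ay, az], ...]. A call has exactly 8 rows; each row is the pose to reach, as a shift and turn from the pose measured when the call began, along the tool's axes at that moment; what a row does not reach only later rows make up. A row lasts 1/12 s, in which the tool goes at most 41.7 mm and 7.16 degrees, less where a joint would pass 70% of its speed; a pose out of reach is approached as far as the arm can. A call with a gripper value outside its range is refused whole. "gripper" is the opening, from -1 (shut) to 1 (fully open), set as the call begins (left out, the last holds). The fingers move at their own pace and stop on an object; "newtons" is the grip in N (left out, the last holds). Time passes only in rows, so rows that repeat a pose let the fingers close, or fill a call up. It gives the time, the measured TCP pose, the force and the opening at its end, in the units of the state.
- env.get_obs(): the state, without advancing time (a new reading comes with each control period).
- env.read_camera(name): name is "scene" or "side" or "wrist"; returns (picture, depth): 384x512x3 uint8, red, green, blue; 384x512 float32, m along the optical axis (not along the pixel's ray), 0 where there is no reading.
- env.camera_params(name): a dict with "vfov" (degrees; the focal length in pixels is half the picture's height over the tangent of half this angle, whatever the lens; pixels are square), "cx", "cy" (the principal point, pixels), "D" ([k1, k2, p1, p2, k3] as OpenCV has them; the pictures are not rectified), "R" (3x3) and "t" (3): a world point X has camera coordinates R X + t; the wrist camera has in their place "T_tool_cam" (4x4, takes a point from camera to tool coordinates, whose origin is the TCP and whose axes are the tool frame's). Camera axes: x right, y down, z forward; pixel columns grow to the right and rows downward; lengths in m; the calibration is good to about 2 mm. A picture is of the moment at which its call begins: read the wrist's pose just before it. camera_params takes no time and is no camera call.
- env.close_job(): hands the job in, once; it reports no verdict.
The state is a dict: "clock": time; "joints": joint angles; "dq": joint speeds; "tau": joint torques, N m; "eef_pos": TCP position; "orientation": TCP orientation; "ft_force": force on the tool from outside, world axes, zero at the start; "wrist_torque": the same for the moment, N m; "grip_width": opening from 0.0 (shut) to 1.0 (fully open).
Only numpy, scipy, OpenCV 4.12 (cv2) and the standard library are available. Lean on these libraries where they do the work, as an engineer would, in place of code of your own. Each camera call takes 0.05 s, during which the arm holds its last target.

## Working session

There is one attempt and no reset: what is moved stays moved. The work goes in short steps, Python scripts to look and compute and a tool call to move; the robot and the scene stay as the last step left them, time stands still between calls to the robot, and variables do not carry over. Pictures are saved under pics/ and viewed, and the job is handed in when it is done.

Besides the shell and the picture viewer there is one more tool, called after "Request:" as name(argument=value, ...), one argument or row to a line, values as JSON. play_rows: Moves the arm, as the interface text tells. Its arguments: {"type":"object","properties":{"targets":{"type":"array"},"gripper":{"type":"number"},"newtons":{"type":"number"}},"required":["targets"]}

```bash
mkdir -p pics; ls; python3 - <<'E'
from bench import env
import cv2
o=env.get_obs(); print({k:(v if not hasattr(v,'round') else v) for k,v in o.items()}, env.grip_depth)
for n in ("scene","side","wrist"):
    p,d=env.read_camera(n); cv2.imwrite(f"pics/{n}0.png",p[:,:,::-1]); 
    import numpy as np; np.savez(f"{n}0.npz",p=p,d=d)
    print(n,env.camera_params(n))
E
```

```text
pics
{'clock': 0.0, 'joints': array([ 1.11699043e+00,  2.41423326e-01,  3.71101372e-03,  1.33522369e+00,
       -2.73644144e-05,  1.57078701e+00]), 'dq': array([-1.20349854e-03,  1.31897063e-03,  7.45553067e-04,  9.08288284e-04,
        1.29616730e-03,  2.52201640e-05]), 'tau': array([ 8.51767199e-04, -3.72316360e+01,  2.52407598e+01,  1.72038964e-02,
        1.97834756e-04,  1.77705680e-06]), 'eef_pos': array([0.21891781, 0.44880597, 0.23040277]), 'orientation': array([-0.68824314,  0.68972169, -0.15922885,  0.15890734]), 'ft_force': array([ 0.08816454, -0.21069709, -0.02076851]), 'wrist_torque': array([ 0.04456219,  0.00353192, -0.00061067]), 'grip_width': 0.9974616077305771} 0.0187
scene {'vfov': 43.40741717708872, 'cx': 250.94623731175545, 'cy': 192.96497106950085, 'D': array([-0.10540088,  0.        ,  0.        ,  0.        ,  0.        ]), 'R': array([[ 0.86500833, -0.5017491 , -0.00290254],
       [-0.35833913, -0.61370172, -0.70353626],
       [ 0.35121739,  0.60960482, -0.71065344]]), 't': array([-0.40829889,  0.27729024,  1.31633513])}
side {'vfov': 47.509839831121454, 'cx': 257.03587095690716, 'cy': 193.63012652813228, 'D': array([0.01737108, 0.        , 0.        , 0.        , 0.        ]), 'R': array([[-0.95540136,  0.29501627, -0.01317747],
       [ 0.26430324,  0.83432939, -0.48377501],
       [-0.13172715, -0.46568215, -0.87509319]]), 't': array([ 0.4613614 , -0.08051215,  1.68937368])}
wrist {'vfov': 62.352045774101626, 'cx': 258.4652189466611, 'cy': 192.55865804406957, 'D': array([-0.08774393,  0.        ,  0.        ,  0.        ,  0.        ]), 'T_tool_cam': array([[ 7.72783516e-04,  9.46951236e-01,  3.21376350e-01,
        -8.20877946e-02],
       [ 9.34988348e-04, -3.21376990e-01,  9.46950873e-01,
        -1.43442278e-01],
       [ 9.99999264e-01, -4.31304883e-04, -1.13374321e-03,
        -3.91357907e-04],
       [ 0.00000000e+00,  0.00000000e+00,  0.00000000e+00,
         1.00000000e+00]])}
```

View pics/scene0.png

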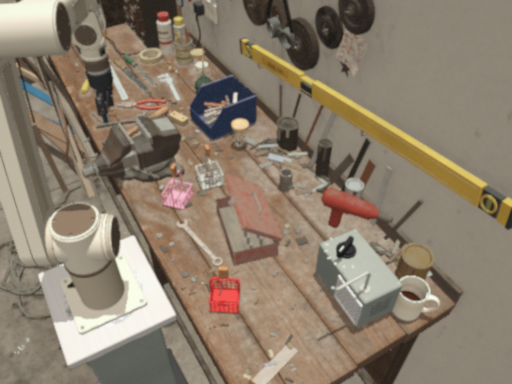

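View pics/side0.png

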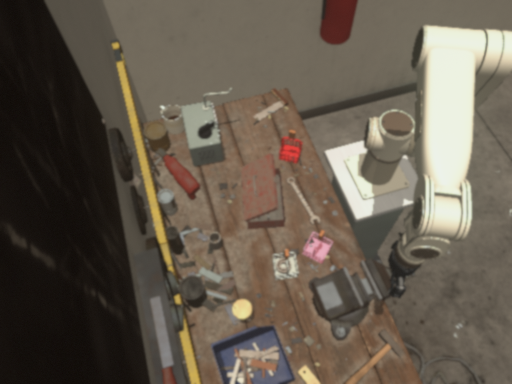

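View pics/wrist0.png

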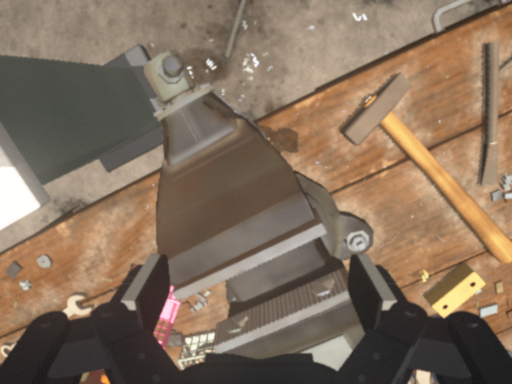

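Candidates for the basket (scene pixels): the steel-coloured one at (209,177), the pink one at (178,193) and the red one at (225,295). By the description it is the steel one at (209,177), which is (286,265) in the side view. Checking with close crops.

```bash
cat > h.py <<'E'
import numpy as np, cv2
from bench import env
from scipy.spatial.transform import Rotation as Rn
def K(c): 
    f=192/np.tan(np.radians(c['vfov']/2)); return np.array([[f,0,c['cx']],[0,f,c['cy']],[0,0,1]])
def RT(n,o=None):
    c=env.camera_params(n)
    if n!='wrist': return c['R'],c['t'],c
    T=np.eye(4); q=o['orientation']; T[:3,:3]=Rn.from_quat([q[1],q[2],q[3],q[0]]).as_matrix(); T[:3,3]=o['eef_pos']
    M=np.linalg.inv(T@c['T_tool_cam']); return M[:3,:3],M[:3,3],c
def ray(n,uv,o=None):
    R,t,c=RT(n,o); x=cv2.undistortPoints(np.array(uv,float).reshape(-1,1,2),K(c),c['D']).reshape(-1,2)
    d=np.c_[x,np.ones(len(x))]@R; return -R.T@t,d
def onz(n,uv,z,o=None):
    C,d=ray(n,uv,o); return C+d*((z-C[2])/d[:,2])[:,None]
def cloud(n,dep,o=None):
    v,u=np.mgrid[0:384,0:512]; C,d=ray(n,np.c_[u.ravel(),v.ravel()],o); P=C+d*dep.reshape(-1,1); P[dep.ravel()==0]=np.nan
    return P.reshape(384,512,3)
def proj(n,X,o=None):
    R,t,c=RT(n,o); return cv2.projectPoints(np.array(X,float).reshape(-1,1,3),cv2.Rodrigues(R)[0],t,K(c),c['D'])[0].reshape(-1,2)
def tri(n1,uv1,n2,uv2,o1=None,o2=None):
    C1,d1=ray(n1,[uv1],o1);C2,d2=ray(n2,[uv2],o2)
    A=np.c_[d1[0],-d2[0]]; s=np.linalg.lstsq(A,C2-C1,rcond=None)[0]
    a=C1+s[0]*d1[0];b=C2+s[1]*d2[0]; return (a+b)/2,np.linalg.norm(a-b)
def crop(p,x0,y0,x1,y1,s,fn):
    cv2.imwrite(fn,cv2.resize(p[y0:y1,x0:x1,::-1],None,fx=s,fy=s,interpolation=cv2.INTER_CUBIC))
E
python3 - <<'E'
from h import *
S=np.load('scene0.npz');D=np.load('side0.npz')
a=cv2.resize(S['p'][140:220,150:250,::-1],(500,400),interpolation=2); b=cv2.resize(D['p'][220:300,250:350,::-1],(500,400),interpolation=2)
a2=cv2.resize(S['p'][220:330,300:440,::-1],(509,400),interpolation=2); b2=cv2.resize(D['p'][80:180,160:260,::-1],(400,400),interpolation=2)
cv2.imwrite('pics/c1.png',np.vstack([cv2.resize(a,(400,300)),cv2.resize(b,(400,300))])); 
cv2.imwrite('pics/c2.png',a2);cv2.imwrite('pics/c3.png',b2)
P=cloud('scene',S['d']);Q=cloud('side',D['d'])
for uv in [(209,177),(206,152),(240,125),(286,180),(350,243),(327,262),(383,253),(366,324)]: print('scene',uv,P[uv[1],uv[0]].round(3))
for uv in [(286,265),(286,252),(243,309),(214,239),(207,130)]: print('side',uv,Q[uv[1],uv[0]].round(3))
E
```

```text
scene (209, 177) [0.444 0.224 0.047]
scene (206, 152) [0.452 0.251 0.131]
scene (240, 125) [0.639 0.365 0.091]
scene (286, 180) [0.652 0.084 0.049]
scene (350, 243) [ 0.597 -0.292  0.162]
scene (327, 262) [ 0.543 -0.278  0.101]
scene (383, 253) [ 0.747 -0.291  0.02 ]
scene (366, 324) [ 0.567 -0.438 -0.002]
side (286, 265) [0.456 0.251 0.005]
side (286, 252) [0.464 0.256 0.147]
side (243, 309) [0.643 0.374 0.094]
side (214, 239) [0.669 0.089 0.021]
side (207, 130) [ 0.587 -0.285  0.149]
```

View pics/c1.png

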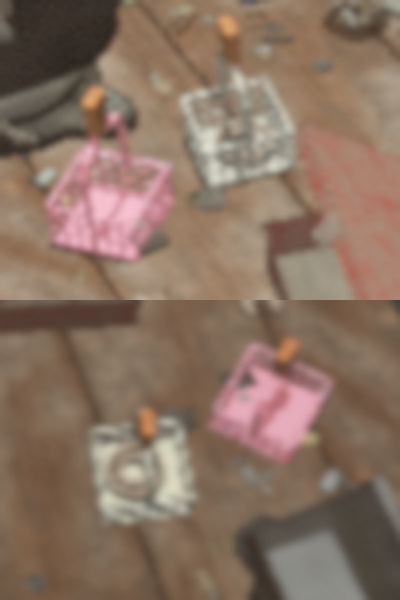

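View pics/c2.png

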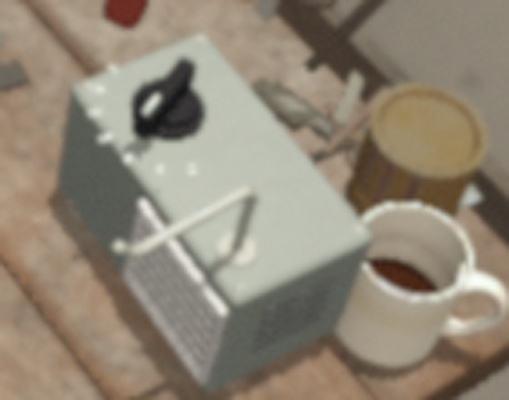

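View pics/c3.png

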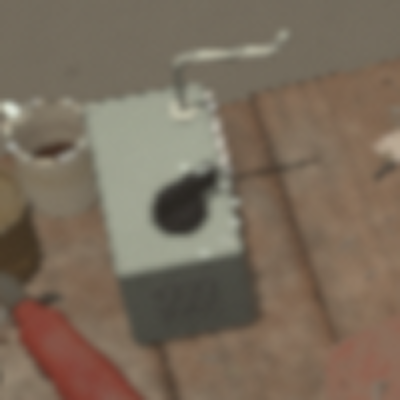

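The crops confirm it: the white-grey steel basket holds the bearing ring, seen at side (283,266). The pink neighbour's corner is close by. Now the poses.

```bash
python3 - <<'E'
from h import *
S=np.load('scene0.npz');D=np.load('side0.npz')
P=cloud('scene',S['d']);Q=cloud('side',D['d'])
for n,C in (('scene',P),('side',Q)):
    m=(abs(C[...,2]-.130)<.006)&(C[...,0]>.45)&(C[...,1]<-.15)&(C[...,1]>-.5)
    m=cv2.morphologyEx(m.astype(np.uint8),cv2.MORPH_OPEN,np.ones((3,3)))
    nn,l,st,ce=cv2.connectedComponentsWithStats(m); k=1+np.argmax(st[1:,4]); mm=l==k
    pts=C[mm]; r=cv2.minAreaRect((pts[:,:2]*1000).astype(np.float32)); print(n,mm.sum(),r,np.median(pts[:,2]))
    cnt=max(cv2.findContours(mm.astype(np.uint8),0,1)[0],key=cv2.contourArea); h=cv2.convexHull(cnt)[:,0,:]
    w=onz(n,h,.130)[:,:2]*1000; print(' ray rect',cv2.minAreaRect(w.astype(np.float32)))
# orange tab
for n,C,I,b in (('scene',P,S['p'],(195,145,225,175)),('side',Q,D['p'],(278,245,300,262))):
    hsv=cv2.cvtColor(I,cv2.COLOR_RGB2HSV); m=(hsv[...,0]<18)&(hsv[...,1]>140)&(hsv[...,2]>90)
    k=np.zeros_like(m);k[b[1]:b[3],b[0]:b[2]]=1; m&=k.astype(bool)
    v,u=np.where(m); print(n,'tab',len(u),u.min(),u.max(),v.min(),v.max(),(u.mean(),v.mean())); print(np.nanmedian(C[m],0))
    # rim points
    c=C.copy(); w=(abs(c[...,2]-.045)<.012)&(abs(c[...,0]-.455)<.07)&(abs(c[...,1]-.245)<.07)
    print(cv2.minAreaRect((c[w][:,:2]*1000).astype(np.float32)),w.sum())
E
```

```text
scene 2537 ((596.7500610351562, -338.22503662109375), (212.07113647460938, 124.3117904663086), 86.30017852783203) 0.129550250052889
 ray rect ((595.6719360351562, -339.464111328125), (212.59442138671875, 122.18518829345703), 86.29301452636719)
side 1059 ((603.91650390625, -337.7902526855469), (214.78497314453125, 122.76310729980469), 86.39728546142578) 0.13037564790575407
 ray rect ((604.0177612304688, -336.0137634277344), (212.09815979003906, 122.51683044433594), 86.38331604003906)
scene tab 2 206 207 150 152 (np.float64(206.5), np.float64(151.0))
[0.45319518 0.24818072 0.13630841]
((458.55584716796875, 256.98944091796875), (81.91478729248047, 74.43872833251953), 81.3786849975586) 122
side tab 5 286 286 251 255 (np.float64(286.0), np.float64(253.0))
[0.46513499 0.25920263 0.14702244]
((461.3935241699219, 256.71978759765625), (78.76513671875, 76.57365417480469), 80.2962417602539) 105
```

```bash
python3 - <<'E'
from h import *
o=env.get_obs(); q=o['orientation']; R=Rn.from_quat([q[1],q[2],q[3],q[0]]).as_matrix(); print(R.round(3))
b=np.radians(-9.5) # basket yaw
Rt=np.array([[np.cos(b),0,-np.sin(b)],[np.sin(b),0,np.cos(b)],[0,-1,0]]); print(Rt)
print('rotvec tool',Rn.from_matrix(R.T@Rt).as_rotvec(), 'shift', (R.T@(np.array([.46,.255,.26])-o['eef_pos'])*1000))
S=np.load('scene0.npz');D=np.load('side0.npz')
for n,Z in (('scene',S),('side',D)):
    c=cloud(n,Z['d'])
    w=(c[...,2]>.06)&(c[...,2]<.16)&(abs(c[...,0]-.455)<.05)&(abs(c[...,1]-.245)<.06); print(n,c[w].round(3)[:40])
E
```

```text
[[ 0.899 -0.001  0.438]
 [-0.438 -0.001  0.899]
 [ 0.    -1.    -0.002]]
[[ 0.9862856   0.          0.16504761]
 [-0.16504761  0.          0.9862856 ]
 [ 0.         -1.          0.        ]]
rotvec tool [ 1.59635739e-03 -2.88023612e-01 -2.29428079e-04] shift [301.65925726 -29.26205856 -68.70765181]
scene [[0.459 0.271 0.142]
 [0.46  0.264 0.147]
 [0.463 0.262 0.147]
 [0.467 0.264 0.144]
 [0.456 0.262 0.146]
 [0.458 0.259 0.147]
 [0.46  0.257 0.148]
 [0.462 0.252 0.15 ]
 [0.455 0.261 0.143]
 [0.458 0.26  0.143]
 [0.458 0.253 0.147]
 [0.461 0.251 0.148]
 [0.454 0.261 0.139]
 [0.455 0.255 0.143]
 [0.455 0.247 0.149]
 [0.458 0.246 0.148]
 [0.463 0.25  0.143]
 [0.455 0.263 0.133]
 [0.454 0.252 0.142]
 [0.455 0.247 0.145]
 [0.457 0.245 0.145]
 [0.46  0.243 0.146]
 [0.453 0.26  0.132]
 [0.452 0.248 0.141]
 [0.452 0.241 0.146]
 [0.457 0.245 0.141]
 [0.46  0.244 0.141]
 [0.455 0.264 0.124]
 [0.454 0.254 0.132]
 [0.454 0.246 0.138]
 [0.456 0.244 0.138]
 [0.46  0.245 0.135]
 [0.457 0.271 0.113]
 [0.452 0.251 0.131]
 [0.455 0.248 0.131]
 [0.456 0.244 0.134]
 [0.46  0.246 0.131]
 [0.461 0.281 0.1
[... 192 characters left out ...]
0.147]
 [0.456 0.223 0.078]
 [0.465 0.249 0.147]
 [0.463 0.252 0.153]
 [0.459 0.251 0.149]
 [0.455 0.251 0.145]
 [0.457 0.225 0.074]
 [0.466 0.252 0.149]
 [0.463 0.253 0.146]
 [0.46  0.255 0.15 ]
 [0.457 0.255 0.147]
 [0.456 0.224 0.063]
 [0.467 0.254 0.144]
 [0.464 0.256 0.147]
 [0.461 0.257 0.147]
 [0.458 0.258 0.148]
 [0.467 0.257 0.143]
 [0.465 0.259 0.147]
 [0.462 0.26  0.147]
 [0.46  0.262 0.15 ]
 [0.468 0.258 0.138]
 [0.467 0.264 0.151]
 [0.463 0.263 0.145]
 [0.46  0.263 0.144]
 [0.458 0.266 0.149]
 [0.468 0.261 0.136]
 [0.467 0.264 0.144]
 [0.465 0.268 0.151]
 [0.462 0.269 0.153]
 [0.458 0.268 0.145]
 [0.469 0.262 0.13 ]
 [0.468 0.267 0.142]
 [0.465 0.269 0.146]
 [0.462 0.27  0.144]]
```

Request:
play_rows(
  targets=[
    [0,-30,0,0,0,0],
    [35,-59,-8,0,-0.04,0],
    [75,-59,-17,0,-0.08,0],
    [115,-59,-26,0,-0.13,0],
    [155,-59,-35,0,-0.17,0],
    [195,-59,-44,0,-0.21,0],
    [235,-59,-53,0,-0.25,0],
    [270,-59,-61,0,-0.288,0],
  ],
  gripper=1,
)

```text
clock: 0.82
eef_pos: [0.4365, 0.2738, 0.2895]
orientation: [-0.704, 0.705, -0.058, 0.058]
ft_force: [0.3, 0.4, 0.5]
grip_width: 1.0
```

Request:
play_rows(
  targets=[
    [20,0,0,0,0,0],
    [31,0,0,0,0,0],
    [31,0,0,0,0,0],
    [31,0,0,0,0,0],
    [31,0,0,0,0,0],
    [31,0,0,0,0,0],
    [31,0,0,0,0,0],
    [31,0,0,0,0,0],
  ],
)

```text
clock: 1.48
eef_pos: [0.4662, 0.2695, 0.2898]
orientation: [-0.704, 0.705, -0.058, 0.057]
ft_force: [0.4, 0.3, 0.1]
grip_width: 0.997
```

```bash
python3 - <<'E'
from h import *
o=env.get_obs();p,d=env.read_camera('wrist'); np.savez('w1.npz',p=p,d=d,**o); cv2.imwrite('pics/w1.png',p[...,::-1]); print(o['eef_pos'],o['clock'])
E
```

```text
[0.46623077 0.26952648 0.28979608] 1.4833
```

View pics/w1.png

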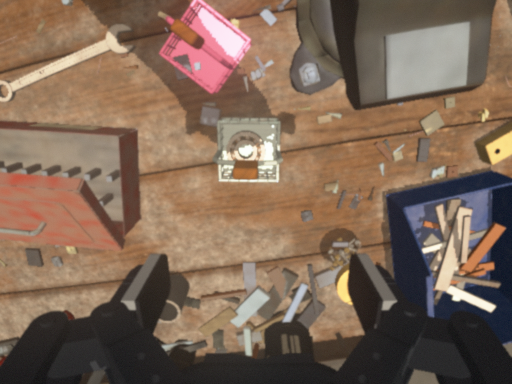

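```bash
python3 - <<'E'
from h import *
Z=np.load('w1.npz'); o={k:Z[k] for k in('eef_pos','orientation')}; p=Z['p']
crop(p,200,100,300,200,6,'pics/w1c.png')
C=cloud('wrist',Z['d'],o)
m=(C[...,2]>.035)&(C[...,2]<.056)&(abs(C[...,0]-.46)<.06)&(abs(C[...,1]-.255)<.06)
print('rim',cv2.minAreaRect((C[m][:,:2]*1000).astype(np.float32)),m.sum())
m=(C[...,2]>.135)&(C[...,2]<.16)&(abs(C[...,0]-.46)<.05)&(abs(C[...,1]-.255)<.05)
v,u=np.where(m);print('tab',u.min(),u.max(),v.min(),v.max(),np.median(C[m],0),cv2.minAreaRect((C[m][:,:2]*1000).astype(np.float32)))
hsv=cv2.cvtColor(p,cv2.COLOR_RGB2HSV)
E
```

```text
rim ((459.796875, 256.3876647949219), (77.49092864990234, 77.44458770751953), 80.17121887207031) 694
tab 232 257 164 179 [0.45799044 0.25674432 0.14819739] ((459.5140380859375, 256.2242126464844), (23.452896118164062, 11.789507865905762), 80.61236572265625)
```

View pics/w1c.png

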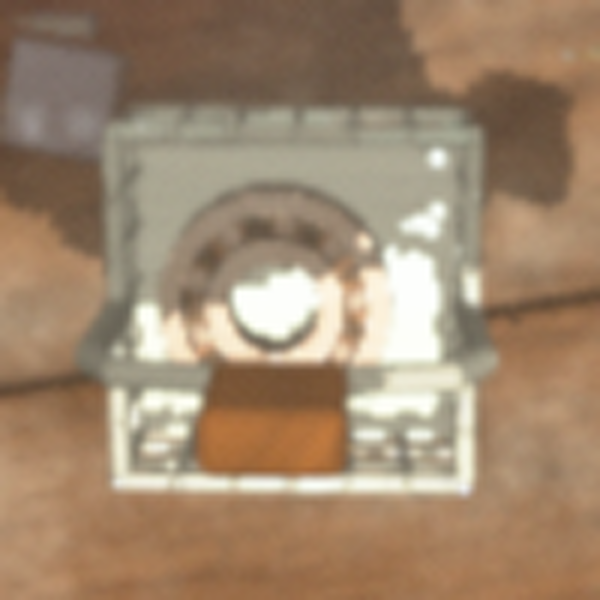

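Tab at (459.6, 256.3) mm, basket yaw about −9.5°. The wrist view shows the tab at (246,171) with the bearing visible at (245,148). Descending to grip across the 24 mm width.

Request:
play_rows(
  targets=[
    [-4,10,-14,0,0,0],
    [-4.3,40,-14,0,0,0],
    [-4.3,75,-14,0,0,0],
    [-4.3,110,-14,0,0,0],
    [-4.3,140,-14,0,0,0],
    [-4.3,160,-14,0,0,0],
    [-4.3,174,-14,0,0,0],
    [-4.3,174,-14,0,0,0],
  ],
)

```text
clock: 2.2
eef_pos: [0.4571, 0.2548, 0.1124]
orientation: [-0.703, 0.707, -0.06, 0.055]
ft_force: [-0.7, 0.8, -1.1]
grip_width: 1.002
```

```bash
python3 - <<'E'
from h import *
o=env.get_obs();p,d=env.read_camera('wrist'); np.savez('w2.npz',p=p,d=d,**o); cv2.imwrite('pics/w2.png',p[...,::-1]); print(o['eef_pos'],o['clock'],o['ft_force'])
E
```

```text
[0.45712545 0.25483748 0.11240363] 2.2 [-0.70490498  0.75374431 -1.09913435]
```

View pics/w2.png

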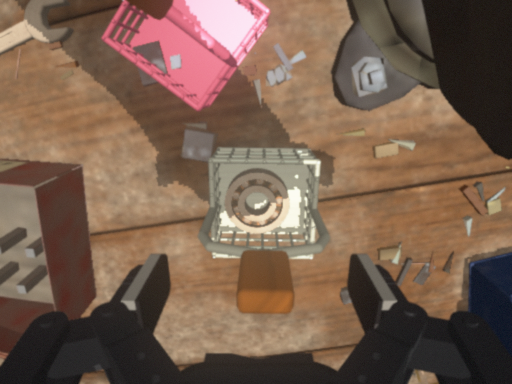

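The tab is at (266,280), between the pads (inner faces at about 165 and 350). Correcting by 2–3 mm and gripping.

Request:
play_rows(
  targets=[
    [2,-3,2,0,0,0],
    [2,-3,2,0,0,0],
    [2,-3,2,0,0,0],
    [2,-3,2,0,0,0],
    [2,-3,2,0,0,0],
    [2,-3,2,0,0,0],
    [2,-3,2,0,0,0],
    [2,-3,2,0,0,0],
  ],
  gripper=-1,
  newtons=60,
)

```text
clock: 2.92
eef_pos: [0.4612, 0.2572, 0.1184]
orientation: [-0.704, 0.706, -0.058, 0.057]
ft_force: [-0.6, -0.8, 6.0]
grip_width: 0.271
```

Request:
play_rows(
  targets=[
    [0,0,0,0,0,0],
    [0,0,0,0,0,0],
    [0,-5,0,0,0,0],
    [0,-15,0,0,0,0],
    [0,-30,0,0,0,0],
    [0,-50,0,0,0,0],
    [0,-65,0,0,0,0],
    [0,-70,0,0,0,0],
  ],
)

```text
clock: 3.58
eef_pos: [0.4625, 0.2581, 0.1913]
orientation: [-0.704, 0.705, -0.057, 0.058]
ft_force: [-0.0, -0.0, -3.5]
grip_width: 0.269
```

```bash
python3 - <<'E'
from h import *
o=env.get_obs();p,d=env.read_camera('wrist'); np.savez('w3.npz',p=p,d=d,**o); cv2.imwrite('pics/w3.png',p[...,::-1]); print(o['eef_pos'],o['clock'],o['ft_force'],o['grip_width'])
E
```

```text
[0.46254037 0.25812343 0.19127116] 3.5833 [-0.00595223 -0.03569031 -3.53027485] 0.2686186700737305
```

View pics/w3.png

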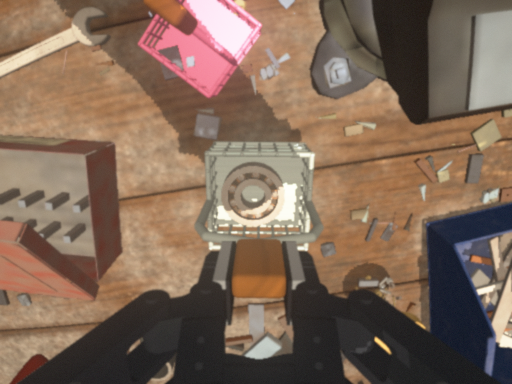

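Gripped at 0.27 opening, with 3.5 N of weight carried and the bearing at (253,190) in the basket. Choosing a viewpoint for the blower.

```bash
python3 - <<'E'
from h import *
b=np.radians(-3.7);Rb=np.array([[np.cos(b),-np.sin(b),0],[np.sin(b),np.cos(b),0],[0,0,1]]);ob=np.array([.599,-.338,0])
pts=np.array([[-120,-70,194],[-140,-70,210],[-35,-70,203],[-60,-105,130],[-60,105,130],[60,105,130],[60,-105,130],[-10,50,171]])/1000
W=pts@Rb.T+ob; print(W.round(3))
Rt=Rb@np.array([[1,0,0],[0,0,1],[0,-1,0]]); q=Rn.from_matrix(Rt).as_quat()
for pos in [(.43,-.22,.40),(.43,-.25,.36),(.47,-.25,.40),(.45,-.28,.42),(.37,-.3,.36)]:
    o=dict(eef_pos=np.array(pos),orientation=[q[3],*q[:3]]); print(pos,proj('wrist',W,o).round(0).tolist())
o=env.get_obs();R=Rn.from_quat([*o['orientation'][1:],o['orientation'][0]]).as_matrix()
print(R.T@(np.array([.43,-.25,.36])-o['eef_pos'])*1000,Rn.from_matrix(R.T@Rt).as_rotvec())
E
```

```text
[[ 0.475 -0.4    0.194]
 [ 0.455 -0.399  0.21 ]
 [ 0.56  -0.406  0.203]
 [ 0.532 -0.439  0.13 ]
 [ 0.546 -0.229  0.13 ]
 [ 0.666 -0.237  0.13 ]
 [ 0.652 -0.447  0.13 ]
 [ 0.592 -0.287  0.171]]
(0.43, -0.22, 0.4) [[113.0, 208.0], [104.0, 197.0], [120.0, 273.0], [115.0, 230.0], [258.0, 231.0], [258.0, 300.0], [127.0, 298.0], [218.0, 277.0]]
(0.43, -0.25, 0.36) [[123.0, 220.0], [114.0, 209.0], [131.0, 291.0], [123.0, 242.0], [281.0, 243.0], [279.0, 316.0], [136.0, 314.0], [238.0, 294.0]]
(0.47, -0.25, 0.4) [[130.0, 175.0], [122.0, 161.0], [137.0, 244.0], [129.0, 204.0], [278.0, 204.0], [276.0, 277.0], [140.0, 276.0], [237.0, 250.0]]
(0.45, -0.28, 0.42) [[163.0, 184.0], [158.0, 172.0], [168.0, 249.0], [156.0, 210.0], [298.0, 210.0], [295.0, 280.0], [164.0, 279.0], [260.0, 254.0]]
(0.37, -0.3, 0.36) [[177.0, 266.0], [172.0, 258.0], [182.0, 331.0], [167.0, 279.0], [318.0, 279.0], [313.0, 345.0], [176.0, 345.0], [280.0, 329.0]]
[  50.60419503 -168.58950861 -506.79353962] [ 0.00049726 -0.09839723  0.0017012 ]
```

Request:
play_rows(
  targets=[
    [0,-20,0,0,0,0],
    [0,-50,-8,0,0,0],
    [4,-85,-28,0,0,0],
    [9,-115,-58,0,-0.01,0],
    [14,-140,-90,0,-0.02,0],
    [20,-160,-124,0,-0.03,0],
    [25,-175,-159,0,-0.04,0],
    [31,-185,-194,0,-0.05,0],
  ],
)

```text
clock: 4.3
eef_pos: [0.4612, 0.0606, 0.3774]
orientation: [-0.706, 0.706, -0.038, 0.04]
ft_force: [0.7, -0.3, -3.6]
grip_width: 0.267
```

Request:
play_rows(
  targets=[
    [5,-5,-35,0,-0.01,0],
    [10,-8,-70,0,-0.02,0],
    [14,-8,-105,0,-0.03,0],
    [18,-8,-140,0,-0.04,0],
    [22,-8,-172,0,-0.05,0],
    [25,-8,-200,0,-0.05,0],
    [27,-8,-222,0,-0.05,0],
    [28,-8,-235,0,-0.05,0],
  ],
)

```text
clock: 4.97
eef_pos: [0.4622, -0.1786, 0.3841]
orientation: [-0.707, 0.707, -0.023, 0.023]
ft_force: [0.3, -0.3, -3.5]
grip_width: 0.266
```

```bash
python3 - <<'E'
from h import *
o=env.get_obs();p,d=env.read_camera('wrist'); np.savez('w4.npz',p=p,d=d,**o); cv2.imwrite('pics/w4.png',p[...,::-1]); print(o['eef_pos'],o['clock'],o['ft_force'],o['grip_width'],o['orientation'])
E
```

```text
[ 0.46218588 -0.17864041  0.38406759] 4.9667 [ 0.32737814 -0.29972161 -3.51583786] 0.266203621694314 [-0.70657022  0.70691083 -0.02267085  0.02283946]
```

View pics/w4.png

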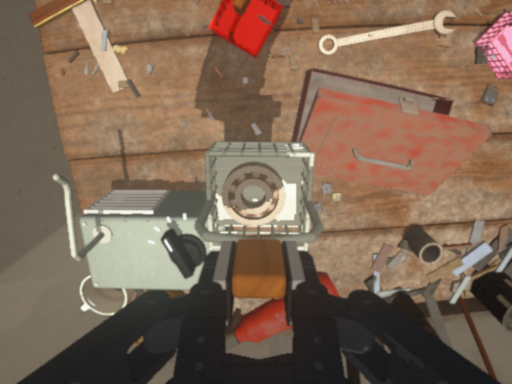

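Request:
play_rows(
  targets=[
    [0,0,20,0,0,0],
    [0,0,30,0,0,0],
    [0,0,30,0,0,0],
    [0,0,30,0,0,0],
    [0,0,30,0,0,0],
    [0,0,30,0,0,0],
    [0,0,30,0,0,0],
    [0,0,30,0,0,0],
  ],
)

```text
clock: 5.68
eef_pos: [0.4641, -0.1502, 0.3838]
orientation: [-0.706, 0.708, -0.023, 0.023]
ft_force: [-0.4, 0.3, -3.8]
grip_width: 0.271
```

```bash
python3 - <<'E'
from h import *
o=env.get_obs();p,d=env.read_camera('wrist'); np.savez('w5.npz',p=p,d=d,**o); cv2.imwrite('pics/w5.png',p[...,::-1]); print(o['eef_pos'],o['clock'],o['dq'].round(3))
crop(p,20,160,220,310,4,'pics/w5c.png')
C=cloud('wrist',d,o)
m=(abs(C[...,2]-.130)<.005)&(C[...,0]>.45)&(C[...,1]<-.15)&(C[...,1]>-.5)
m=cv2.morphologyEx(m.astype(np.uint8),cv2.MORPH_OPEN,np.ones((3,3)))
nn,l,st,ce=cv2.connectedComponentsWithStats(m); k=1+np.argmax(st[1:,4]); mm=l==k
print(st[k],np.median(C[mm],0),cv2.minAreaRect((C[mm][:,:2]*1000).astype(np.float32)))
h=(C[...,2]>.18)&(C[...,2]<.225)&(C[...,1]<-.35)&(C[...,0]>.4)&(C[...,0]<.62)&(C[...,1]>-.5)
print(h.sum()); v,u=np.where(h); X=C[h]; i=np.argsort(X[:,0]); print(np.c_[u,v,X*1000].round(0)[i][::5].astype(int))
E
```

```text
[ 0.46413064 -0.15024357  0.38384718] 5.6833 [-0.002  0.001  0.001 -0.     0.002  0.001]
[  61  213  146   77 7935] [ 0.59437509 -0.35195751  0.13092521] ((595.8119506835938, -339.59429931640625), (208.4756317138672, 124.58809661865234), 86.52664947509766)
758
[[  31  174  452 -401  208]
 [  32  175  453 -398  210]
 [  30  176  454 -401  211]
 [  33  176  454 -398  210]
 [  35  176  455 -397  207]
 [  34  177  455 -397  210]
 [  32  178  456 -399  211]
 [  34  178  457 -398  209]
 [  35  178  457 -397  208]
 [  34  179  458 -398  209]
 [  39  178  458 -396  204]
 [  35  180  459 -397  210]
 [  36  180  459 -397  208]
 [  40  179  460 -398  201]
 [  41  179  461 -398  199]
 [  34  182  462 -401  207]
 [  43  179  462 -399  194]
 [  39  182  463 -397  204]
 [  36  183  463 -400  205]
 [  37  183  464 -401  203]
 [  40  183  465 -398  201]
 [  42  183  466 -398  198]
 [  45  183  467 -397  195]
 [  44  184  468 -398  196]
 [  41  185  468 -402  196]
 [  41  186  469 -402  197]
 [  45  186  470 -398  195]
 [  40  187  471 -405  195]
 [  46  187  472 -398  194]
 [  45  188  472 -398  196]
[... 2717 characters left out ...]
 [  55  251  549 -403  204]
 [  51  253  550 -406  208]
 [  55  252  551 -404  203]
 [  52  254  551 -405  208]
 [  51  255  552 -406  209]
 [  56  254  553 -402  205]
 [  58  253  554 -403  201]
 [  58  254  555 -402  202]
 [  55  256  556 -405  204]
 [  60  251  557 -407  190]
 [  57  256  557 -403  203]
 [  61  251  557 -406  189]
 [  56  257  558 -404  204]
 [  66  248  558 -405  181]
 [  62  251  558 -406  188]
 [  57  257  558 -404  203]
 [  61  253  559 -405  192]
 [  58  257  559 -404  201]
 [  59  257  560 -403  201]
 [  54  258  560 -409  202]
 [  60  257  560 -403  199]
 [  65  253  561 -403  188]
 [  59  258  562 -404  199]
 [  60  258  562 -404  198]
 [  67  252  563 -405  181]]
```

View pics/w5c.png

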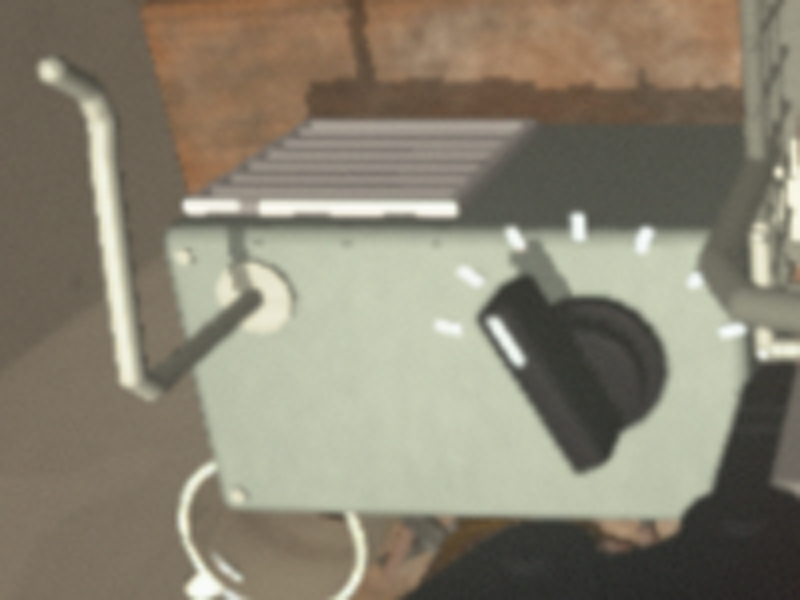

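```bash
python3 - <<'E'
from h import *
for f in('w2','w5'):
    Z=np.load(f+'.npz'); o={k:Z[k] for k in('eef_pos','orientation')}
    C=cloud('wrist',Z['d'],o); q=o['orientation'];R=Rn.from_quat([*q[1:],q[0]]).as_matrix()
    T=(C-o['eef_pos'])@R*1000
    for nm,lo,hi in(('tabtop',-42,-25),('bailpeak',-2,12),('rim',62,78),('floor',95,120)):
        m=(T[...,1]>lo)&(T[...,1]<hi)&(abs(T[...,0])<50)&(abs(T[...,2])<45)
        if nm=='tabtop': m&=(abs(T[...,2])<9)
        X=T[m]; print(f,nm,m.sum(),np.median(X,0).round(1),X.min(0).round(1),X.max(0).round(1))
    print(R.round(4))
E
```

```text
w2 tabtop 1548 [ -1.9 -35.6   0.1] [ -4.6 -38.2  -9. ] [  8.3 -25.1   9. ]
w2 bailpeak 897 [1.  8.  0.5] [ -3.3  -2.  -30.3] [ 5.7 12.  34.3]
w2 rim 1693 [-22.1  67.    3.1] [-36.3  62.1 -36.9] [41.8 78.  41.5]
w2 floor 7600 [-11.6 108.8   2.7] [-50.  95. -45.] [ 50.  113.9  45. ]
[[ 0.9868 -0.0066  0.162 ]
 [-0.162  -0.0051  0.9868]
 [-0.0057 -1.     -0.0061]]
w5 tabtop 1148 [ -3.5 -30.   -0.1] [ -7.5 -32.2  -9. ] [  4.8 -25.    9. ]
w5 bailpeak 334 [-6.5  2.1 -1. ] [ -7.6  -1.9 -16.3] [-1.7 12.  14.2]
w5 rim 1581 [-25.4  72.9  -0.5] [-39.6  62.2 -39.8] [38.4 78.  38.1]
w5 floor 7349 [ -0.7 106.6  -0.5] [-39.3  95.  -38.3] [ 37.3 118.   37.2]
[[ 9.978e-01 -2.000e-04  6.570e-02]
 [-6.570e-02 -2.300e-03  9.978e-01]
 [-0.000e+00 -1.000e+00 -2.300e-03]]
```

Hook seat is at about (474.5, −400.5, 194.5) mm, agreeing with the scene estimate. Selector pointer aims at the 3rd mark, so q ≈ 50°, 2 clicks. Moving the basket in front of the hook, staying high.

Request:
play_rows(
  targets=[
    [-6,4,-15,0,0,0],
    [-16,14,-45,0,0,0],
    [-27,28,-82,0,0,0],
    [-37,44,-118,0,0,0],
    [-46,60,-154,0,0,0],
    [-53,75,-190,0,0,0],
    [-59,87,-222,0,0,0],
    [-62,95,-242,0,0,0],
  ],
)

```text
clock: 6.4
eef_pos: [0.3843, -0.3908, 0.2875]
orientation: [-0.706, 0.707, -0.025, 0.024]
ft_force: [-0.7, 0.1, -3.2]
grip_width: 0.268
```

Request:
play_rows(
  targets=[
    [0,0,-4,0,0,0],
    [0,0,-6,0,0,0],
    [0,0,-6,0,0,0],
    [0,0,-6,0,0,0],
    [0,0,-6,0,0,0],
    [0,0,-6,0,0,0],
    [0,0,-6,0,0,0],
    [0,0,-6,0,0,0],
  ],
)

```text
clock: 7.07
eef_pos: [0.3843, -0.3962, 0.288]
orientation: [-0.706, 0.708, -0.025, 0.023]
ft_force: [0.2, 0.3, -3.4]
grip_width: 0.268
```

```bash
cat >> h.py <<'E'
def snap(n,tag):
    o=env.get_obs();p,d=env.read_camera(n); np.savez(tag+'.npz',p=p,d=d,**o); cv2.imwrite(f'pics/{tag}.png',p[...,::-1])
    q=o['orientation'];R=Rn.from_quat([*q[1:],q[0]]).as_matrix()
    print(o['clock'],o['eef_pos'].round(4),R.round(3).tolist(),o['ft_force'].round(1)); return o,p,d,R
E
python3 - <<'E'
from h import *
o,p,d,R=snap('side','s6')
cv2.imwrite('pics/s6c.png',cv2.resize(p[60:200,150:350,::-1],None,fx=4,fy=4,interpolation=2))
b=np.array([.4745,-.4005,.1945]); bt=o['eef_pos']+R@np.array([-1,14,-.5])/1000
print('bail',bt,'to seat tool mm',R.T@(b-bt)*1000)
E
```

```text
7.0667 [ 0.3843 -0.3962  0.288 ] [[0.998, -0.002, 0.068], [-0.068, -0.003, 0.998], [-0.002, -1.0, -0.003]] [ 0.2  0.3 -3.4]
bail [ 0.38325816 -0.39667077  0.27402865] to seat tool mm [91.41615947 79.37873434  2.57785678]
```

View pics/s6c.png

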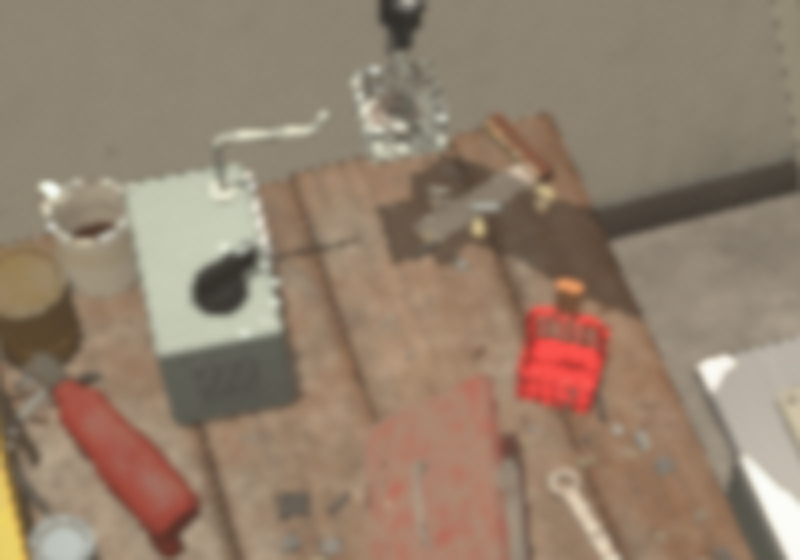

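Basket (side crop (400,110)) is straight in front of the hook tip (322,117). Lowering to 31 mm above seat height, then sliding in.

Request:
play_rows(
  targets=[
    [0,8,2.5,0,0,0],
    [0,22,2.5,0,0,0],
    [0,37,2.5,0,0,0],
    [0,46,2.5,0,0,0],
    [0,48,2.5,0,0,0],
    [0,48,2.5,0,0,0],
    [0,48,2.5,0,0,0],
    [0,48,2.5,0,0,0],
  ],
)

```text
clock: 7.78
eef_pos: [0.3847, -0.3944, 0.2408]
orientation: [-0.705, 0.708, -0.024, 0.024]
ft_force: [-0.0, 0.2, -2.6]
grip_width: 0.274
```

Request:
play_rows(
  targets=[
    [4,0,0,0,0,0],
    [14,0,0,0,0,0],
    [28,0,0,0,0,0],
    [44,0,0,0,0,0],
    [60,0,0,0,0,0],
    [74,0,0,0,0,0],
    [86,0,0,0,0,0],
    [90,0,0,0,0,0],
  ],
)

```text
clock: 8.45
eef_pos: [0.4773, -0.4004, 0.2406]
orientation: [-0.705, 0.708, -0.023, 0.024]
ft_force: [0.3, 1.1, -3.4]
grip_width: 0.267
```

Request:
play_rows(
  targets=[
    [0,0,0,0,0,0],
    [0,0,0,0,0,0],
    [0,0,0,0,0,0],
    [0,0,0,0,0,0],
    [0,0,0,0,0,0],
    [0,0,0,0,0,0],
    [0,0,0,0,0,0],
    [0,0,0,0,0,0],
  ],
)

```text
clock: 9.12
eef_pos: [0.4771, -0.4005, 0.2408]
orientation: [-0.705, 0.708, -0.023, 0.024]
ft_force: [-0.3, 0.8, -2.8]
grip_width: 0.269
```

```bash
python3 - <<'E'
from h import *
o,p,d,R=snap('side','s7')
o2,p2,d2,R=snap('scene','c7')
a=cv2.resize(p[60:160,190:330,::-1],(800,571)[:2],interpolation=2); b=cv2.resize(p2[220:350,290:420,::-1],None,fx=4,fy=4,interpolation=2)
cv2.imwrite('pics/s7c.png',a); cv2.imwrite('pics/c7c.png',b)
b=np.array([.4745,-.4005,.1945]); bt=o['eef_pos']+R@np.array([-1,14,-.5])/1000
print('bail',bt,'to seat tool mm',R.T@(b-bt)*1000)
E
```

```text
9.1167 [ 0.4771 -0.4005  0.2408] [[0.998, 0.001, 0.067], [-0.067, -0.004, 0.998], [0.002, -1.0, -0.004]] [-0.3  0.8 -2.8]
9.1667 [ 0.4771 -0.4005  0.2408] [[0.998, 0.001, 0.067], [-0.067, -0.004, 0.998], [0.002, -1.0, -0.004]] [-0.1  0.2 -3.2]
bail [ 0.47604807 -0.40099045  0.22677047] to seat tool mm [-1.62777536 32.26611926  0.51763292]
```

View pics/s7c.png

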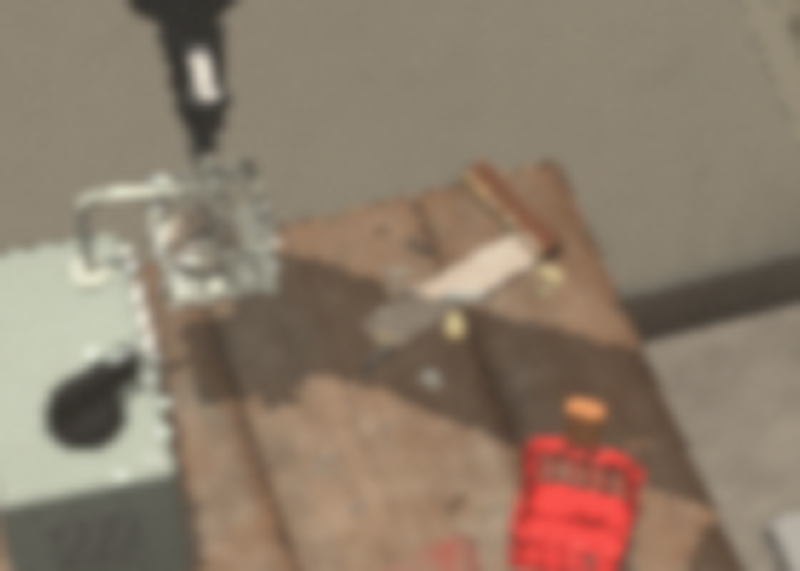

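View pics/c7c.png

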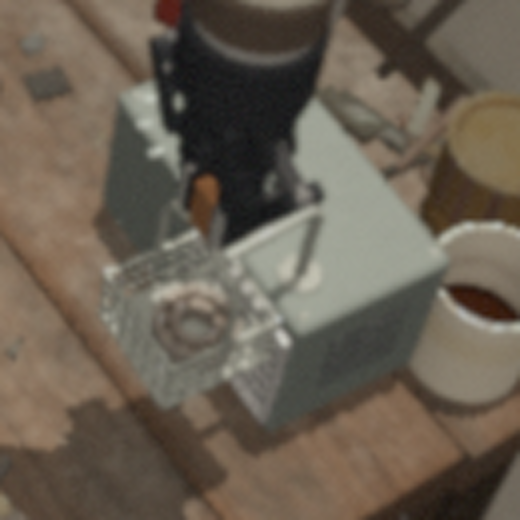

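Hook arm enters the bail window (scene crop (280,230)). Lowering, with most of the travel first and then small steps on force.

Request:
play_rows(
  targets=[
    [-1,5,0,0,0,0],
    [-1.5,12,0,0,0,0],
    [-1.5,19,0,0,0,0],
    [-1.5,25,0,0,0,0],
    [-1.5,27,0,0,0,0],
    [-1.5,28,0,0,0,0],
    [-1.5,28,0,0,0,0],
    [-1.5,28,0,0,0,0],
  ],
)

```text
clock: 9.88
eef_pos: [0.4758, -0.4006, 0.2129]
orientation: [-0.705, 0.708, -0.023, 0.024]
ft_force: [0.3, -0.1, -2.8]
grip_width: 0.266
```

Request:
play_rows(
  targets=[
    [0,1,0,0,0,0],
    [0,2,0,0,0,0],
    [0,3,0,0,0,0],
    [0,3,0,0,0,0],
    [0,3,0,0,0,0],
    [0,3,0,0,0,0],
    [0,3,0,0,0,0],
    [0,3,0,0,0,0],
  ],
)

```text
clock: 10.55
eef_pos: [0.4758, -0.4006, 0.2099]
orientation: [-0.705, 0.708, -0.023, 0.024]
ft_force: [-0.1, 0.3, -3.4]
grip_width: 0.27
```

Request:
play_rows(
  targets=[
    [0,0.5,0,0,0,0],
    [0,1,0,0,0,0],
    [0,1.5,0,0,0,0],
    [0,2,0,0,0,0],
    [0,2,0,0,0,0],
    [0,2,0,0,0,0],
    [0,2,0,0,0,0],
    [0,2,0,0,0,0],
  ],
)

```text
clock: 11.22
eef_pos: [0.476, -0.4008, 0.2088]
orientation: [-0.705, 0.709, -0.023, 0.024]
ft_force: [-1.1, 1.1, 5.4]
grip_width: 0.268
```

Contact at the expected height (force flipped from −3.4 to +5.4 N). Releasing.

Request:
play_rows(
  targets=[
    [0,-0.5,0,0,0,0],
    [0,-0.5,0,0,0,0],
    [0,-0.5,0,0,0,0],
    [0,-0.5,0,0,0,0],
    [0,-0.5,0,0,0,0],
    [0,-0.5,0,0,0,0],
    [0,-0.5,0,0,0,0],
    [0,-0.5,0,0,0,0],
  ],
  gripper=0.4,
)

```text
clock: 11.88
eef_pos: [0.476, -0.4007, 0.2092]
orientation: [-0.705, 0.709, -0.023, 0.024]
ft_force: [-0.4, -0.1, 0.4]
grip_width: 0.702
```

```bash
python3 - <<'E'
from h import *
o,p,d,R=snap('wrist','w8')
o2,p2,d2,R=snap('scene','c8')
b=cv2.resize(p2[220:350,290:420,::-1],None,fx=4,fy=4,interpolation=2)
cv2.imwrite('pics/c8c.png',b)
E
```

```text
11.8833 [ 0.476  -0.4007  0.2092] [[0.998, 0.002, 0.067], [-0.066, -0.005, 0.998], [0.003, -1.0, -0.005]] [-0.4 -0.1  0.4]
11.9333 [ 0.476  -0.4007  0.2092] [[0.998, 0.002, 0.067], [-0.067, -0.005, 0.998], [0.003, -1.0, -0.005]] [-0.1  0.1 -0.7]
```

View pics/w8.png

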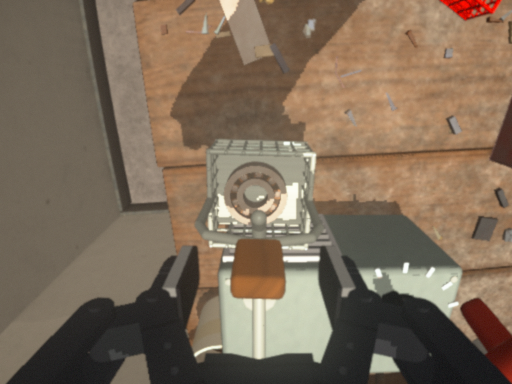

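View pics/c8c.png

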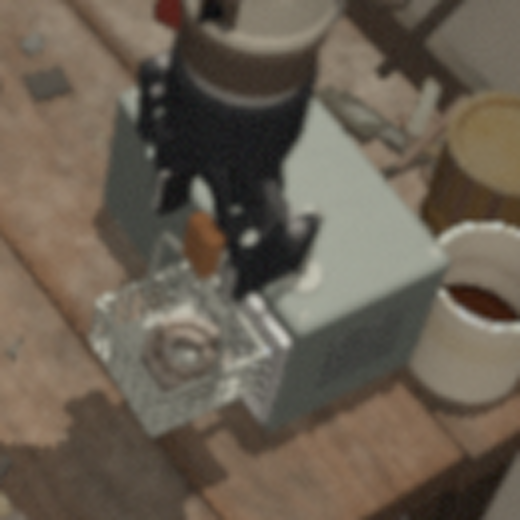

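Hook tip (258,215) is in front of the bail, the arm is behind it, and the basket hangs level with the bearing inside. The fingers are clear of the tab. Retreating straight up.

Request:
play_rows(
  targets=[
    [0,-4,0,0,0,0],
    [0,-14,0,0,0,0],
    [0,-30,0,0,0,0],
    [0,-55,0,0,0,0],
    [0,-85,0,0,0,0],
    [0,-115,0,0,0,0],
    [0,-140,0,0,0,0],
    [0,-150,0,0,0,0],
  ],
)

```text
clock: 12.65
eef_pos: [0.4762, -0.4005, 0.3652]
orientation: [-0.703, 0.71, -0.02, 0.027]
ft_force: [0.1, 0.1, 0.0]
grip_width: 0.699
```

Request:
play_rows(
  targets=[
    [0,-10,30,0,0,0],
    [0,-20,60,0,0,0],
    [0,-30,95,0,0,0],
    [0,-30,120,0,0,0],
    [0,-30,130,0,0,0],
    [0,-30,130,0,0,0],
    [0,-30,130,0,0,0],
    [0,-30,130,0,0,0],
  ],
  gripper=-1,
)

```text
clock: 13.32
eef_pos: [0.4845, -0.2714, 0.3937]
orientation: [-0.703, 0.71, -0.021, 0.027]
ft_force: [-0.4, 0.3, 0.3]
grip_width: -0.002
```

```bash
python3 - <<'E'
from h import *
o,p,d,R=snap('wrist','w9')
C=cloud('wrist',d,o)
b=np.radians(-3.7);Rb=np.array([[np.cos(b),-np.sin(b),0],[np.sin(b),np.cos(b),0],[0,0,1]])
m=(C[...,2]>.160)&(C[...,2]<.178)&(C[...,0]>.53)&(C[...,0]<.66)&(C[...,1]>-.35)&(C[...,1]<-.22)
X=C[m]; r=cv2.minAreaRect((X[:,:2]*1000).astype(np.float32)); print('bar',m.sum(),r,np.median(X[:,2]),cv2.boxPoints(r))
h=(abs(C[...,2]-.131)<.006)&(C[...,0]>.45)&(C[...,1]<-.15)&(C[...,1]>-.5)
print('top',cv2.minAreaRect((C[h][:,:2]*1000).astype(np.float32)),h.sum())
E
```

```text
13.3167 [ 0.4845 -0.2714  0.3937] [[0.998, 0.008, 0.067], [-0.067, -0.011, 0.998], [0.009, -1.0, -0.01]] [-0.4  0.3  0.3]
bar 428 ((575.751953125, -296.0418701171875), (52.256439208984375, 14.295561790466309), 21.163719177246094) 0.17121442897833747 [[ 548.8054  -298.80936]
 [ 553.96655 -312.14072]
 [ 602.6985  -293.27438]
 [ 597.53735 -279.94302]]
top ((619.1693115234375, -325.51953125), (403.94842529296875, 231.11672973632812), 34.79325866699219) 8675
```

View pics/w9.png

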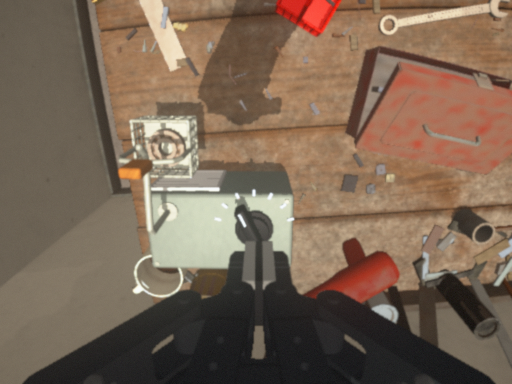

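Bar measured: tip at (551, −305) mm, pointing 201.2° in world, which is q ≈ 50° (second click). Axis is at about (593, −289). I'll grasp the bar lightly near its tip and turn it with the arm about the axis.

```bash
cat >> h.py <<'E'
AX=np.array([.593,-.2885])
def rel(th,r,z):
    o=env.get_obs();q=o['orientation'];R=Rn.from_quat([*q[1:],q[0]]).as_matrix()
    a=np.radians(th); y=a-np.pi
    p=np.array([*(AX+r*np.array([np.cos(a),np.sin(a)])),z])
    Rt=np.array([[np.cos(y),0,-np.sin(y)],[np.sin(y),0,np.cos(y)],[0,-1,0]])
    return (R.T@(p-o['eef_pos'])*1000).round(1).tolist(),Rn.from_matrix(R.T@Rt).as_rotvec().round(3).tolist()
E
python3 -c "
from h import *
print(rel(201.2,.032,.24));print(rel(201.2,.032,.149))"
```

```text
([79.2, 154.4, -21.5], [0.012, -0.438, 0.006])
([78.4, 245.4, -20.6], [0.012, -0.438, 0.006])
```

Request:
play_rows(
  targets=[
    [10,15,-3,0,-0.06,0],
    [22,38,-6,0,-0.12,0],
    [36,66,-10,0,-0.19,0],
    [50,95,-14,0,-0.26,0],
    [62,120,-18,0.01,-0.33,0],
    [72,140,-20,0.01,-0.39,0],
    [78,151,-21,0.01,-0.43,0],
    [79,154,-21.5,0.012,-0.438,0.006],
  ],
  gripper=0,
  newtons=25,
)

```text
clock: 14.03
eef_pos: [0.5619, -0.3011, 0.2357]
orientation: [0.697, -0.694, -0.128, 0.132]
ft_force: [0.0, 0.6, -0.8]
grip_width: 0.506
```

Request:
play_rows(
  targets=[
    [0,0,0,0,0,0],
    [0,0,0,0,0,0],
    [0,0,0,0,0,0],
    [0,0,0,0,0,0],
    [0,0,0,0,0,0],
    [0,0,0,0,0,0],
    [0,0,0,0,0,0],
    [0,0,0,0,0,0],
  ],
)

```text
clock: 14.7
eef_pos: [0.562, -0.301, 0.2363]
orientation: [0.696, -0.694, -0.128, 0.131]
ft_force: [-0.3, 0.1, -0.6]
grip_width: 0.499
```

```bash
python3 - <<'E'
from h import *
o,p,d,R=snap('wrist','w10')
print(rel(201.2,.032,.24));print(rel(201.2,.032,.149))
C=cloud('wrist',d,o)
m=(C[...,2]>.163)&(C[...,2]<.178)&(C[...,0]>.53)&(C[...,0]<.66)&(C[...,1]>-.35)&(C[...,1]<-.22)
X=C[m]; r=cv2.minAreaRect((X[:,:2]*1000).astype(np.float32)); print('bar',m.sum(),r,np.median(X[:,2]),cv2.boxPoints(r))
E
```

```text
14.7 [ 0.562  -0.301   0.2363] [[0.933, -0.005, -0.361], [0.361, 0.003, 0.933], [-0.004, -1.0, 0.005]] [-0.3  0.1 -0.6]
([1.4, -3.9, 0.5], [-0.005, -0.001, -0.004])
([1.8, 87.1, 0.0], [-0.005, -0.001, -0.004])
bar 1572 ((581.9500732421875, -293.7293701171875), (65.64879608154297, 13.856344223022461), 21.285964965820312) 0.17151649615701836 [[ 548.84985 -299.18985]
 [ 553.88    -312.10092]
 [ 615.0503  -288.2689 ]
 [ 610.02014 -275.35782]]
```

View pics/w10.png

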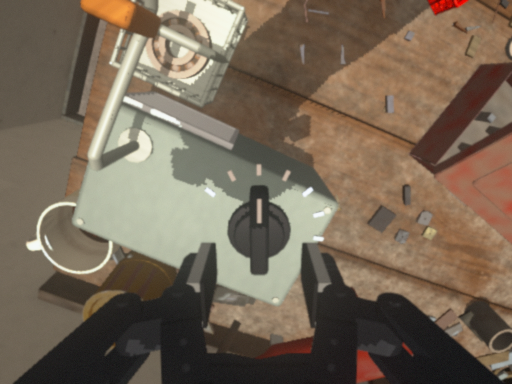

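Full bar seen (65.6 × 13.9 mm), centred between the fingers at column 259. Descending.

Request:
play_rows(
  targets=[
    [1.5,8,-0.5,0,0,0],
    [1.5,25,-0.5,0,0,0],
    [1.5,45,-0.5,0,0,0],
    [1.5,65,-0.5,0,0,0],
    [1.5,80,-0.5,0,0,0],
    [1.5,86,-0.5,0,0,0],
    [1.5,86,-0.5,0,0,0],
    [1.5,86,-0.5,0,0,0],
  ],
)

```text
clock: 15.42
eef_pos: [0.5631, -0.3006, 0.1501]
orientation: [0.697, -0.694, -0.128, 0.132]
ft_force: [0.9, -0.2, 0.8]
grip_width: 0.495
```

Request:
play_rows(
  targets=[
    [0,0,0,0,0,0],
    [0,0,0,0,0,0],
    [0,0,0,0,0,0],
    [0,0,0,0,0,0],
    [0,0,0,0,0,0],
    [0,0,0,0,0,0],
    [0,0,0,0,0,0],
    [0,0,0,0,0,0],
  ],
  gripper=-0.4,
  newtons=20,
)

```text
clock: 16.08
eef_pos: [0.5631, -0.3006, 0.1501]
orientation: [0.697, -0.694, -0.128, 0.132]
ft_force: [-0.1, 0.6, 1.0]
grip_width: 0.3
```

```bash
sed -i 's/AX=.*/AX=np.array([.5933,-.2893])/' h.py; python3 - <<'E'
from h import *
o=env.get_obs(); print(o['eef_pos'],o['grip_width'],o['ft_force'])
for i in range(1,9): print(rel(201.2-50*i/8,.0315,.149))
E
```

```text
[ 0.5631224  -0.30064871  0.15007844] 0.300206264039914 [-0.07899305  0.63939105  0.97012937]
([0.9, 1.1, 3.1], [-0.005, 0.108, -0.004])
([1.5, 1.1, 6.5], [-0.005, 0.217, -0.005])
([2.4, 1.1, 9.8], [-0.004, 0.326, -0.005])
([3.7, 1.1, 13.0], [-0.004, 0.435, -0.005])
([5.3, 1.1, 16.0], [-0.004, 0.545, -0.005])
([7.2, 1.1, 18.8], [-0.004, 0.654, -0.006])
([9.5, 1.1, 21.5], [-0.003, 0.763, -0.006])
([12.0, 1.1, 23.8], [-0.003, 0.872, -0.006])
```

Straddling the bar with 25 mm opening. Closing lightly on it, then turning in two calls.

Request:
play_rows(
  targets=[
    [0,0,0,0,0,0],
    [0,0,0,0,0,0],
    [0,0,0,0,0,0],
    [0,0,0,0,0,0],
    [0,0,0,0,0,0],
    [0,0,0,0,0,0],
    [0,0,0,0,0,0],
    [0,0,0,0,0,0],
  ],
  gripper=-1,
  newtons=20,
)

```text
clock: 16.75
eef_pos: [0.5629, -0.3003, 0.1501]
orientation: [0.697, -0.693, -0.128, 0.132]
ft_force: [-1.9, 3.1, 3.0]
grip_width: 0.156
```

Request:
play_rows(
  targets=[
    [0.4,0,1.5,0,0.054,0],
    [0.9,0,3.1,0,0.108,0],
    [1.2,0,4.8,0,0.163,0],
    [1.5,0,6.5,0,0.217,0],
    [1.9,0,8.2,0,0.272,0],
    [2.4,0,9.8,0,0.326,0],
    [3,0,11.4,0,0.38,0],
    [3.7,0,13,0,0.435,0],
  ],
)

```text
clock: 17.42
eef_pos: [0.5607, -0.2862, 0.1501]
orientation: [0.708, -0.705, 0.027, -0.021]
ft_force: [-4.5, 2.9, 3.7]
grip_width: 0.157
```

```bash
python3 - <<'E'
from h import *
o=env.get_obs(); print(o['eef_pos'],o['grip_width'],o['ft_force'],o['wrist_torque'])
for i in range(4,9): print(rel(201.2-50*i/8,.0315,.150))
E
```

```text
[ 0.56072148 -0.28621278  0.15013642] 0.15673658863742107 [-4.50602428  2.86565774  3.68243268] [0.56524066 0.71498667 0.09552667]
([1.2, 0.1, -0.9], [-0.004, -0.002, -0.008])
([1.4, 0.1, 2.5], [-0.004, 0.107, -0.009])
([1.9, 0.1, 5.9], [-0.003, 0.216, -0.009])
([2.9, 0.2, 9.2], [-0.003, 0.325, -0.009])
([4.1, 0.2, 12.4], [-0.002, 0.434, -0.009])
```

Request:
play_rows(
  targets=[
    [1.2,0,0.5,0,0.054,0],
    [1.4,0,2.5,0,0.107,0],
    [1.6,0,4.2,0,0.162,0],
    [1.9,0,5.9,0,0.216,0],
    [2.4,0,7.6,0,0.27,0],
    [2.9,0,9.2,0,0.325,0],
    [3.5,0,10.8,0,0.38,0],
    [4.1,0,12.4,0,0.434,0],
  ],
)

```text
clock: 18.08
eef_pos: [0.5647, -0.2726, 0.1502]
orientation: [0.686, -0.683, 0.181, -0.172]
ft_force: [-6.4, 5.0, 3.3]
grip_width: 0.157
```

Request:
play_rows(
  targets=[
    [0,0,0,0,0,0],
    [0,0,0,0,0,0],
    [0,0,0,0,0,0],
    [0,0,0,0,0,0],
    [0,0,0,0,0,0],
    [0,0,0,0,0,0],
    [0,0,0,0,0,0],
    [0,0,0,0,0,0],
  ],
  gripper=-0.3,
)

```text
clock: 18.75
eef_pos: [0.5648, -0.2727, 0.1502]
orientation: [0.686, -0.683, 0.18, -0.172]
ft_force: [0.4, -0.9, 0.3]
grip_width: 0.356
```

```bash
python3 - <<'E'
from h import *
o,p,d,R=snap('wrist','w11'); print(o['grip_width'],rel(151.2,.0315,.150))
E
```

```text
18.75 [ 0.5648 -0.2727  0.1502] [[0.875, -0.01, 0.483], [-0.483, 0.007, 0.875], [-0.012, -1.0, 0.002]] [ 0.4 -0.9  0.3]
0.35593748374011647 ([1.6, 0.2, -0.8], [-0.002, -0.002, -0.012])
```

View pics/w11.png

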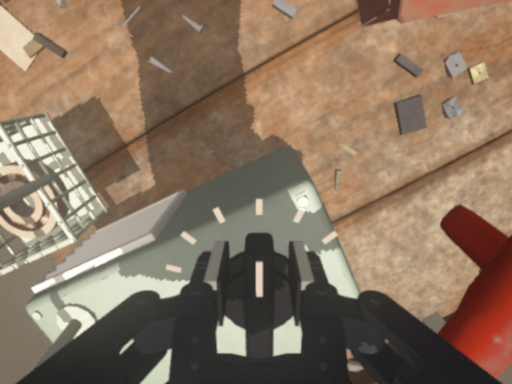

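Fingers are open and clear on both sides of the bar. Lifting straight up to check.

Request:
play_rows(
  targets=[
    [0,-4,0,0,0,0],
    [0,-14,0,0,0,0],
    [0,-30,0,0,0,0],
    [0,-55,0,0,0,0],
    [0,-85,0,0,0,0],
    [0,-115,0,0,0,0],
    [0,-140,0,0,0,0],
    [0,-150,0,0,0,0],
  ],
)

```text
clock: 19.47
eef_pos: [0.5674, -0.2744, 0.3063]
orientation: [0.686, -0.684, 0.178, -0.175]
ft_force: [-0.3, 0.1, 0.0]
grip_width: 0.349
```

Request:
play_rows(
  targets=[
    [-15,-10,0,0,0,0],
    [-40,-25,0,0,0,0],
    [-65,-40,0,0,0,0],
    [-80,-50,0,0,0,0],
    [-80,-50,0,0,0,0],
    [-80,-50,0,0,0,0],
    [-80,-50,0,0,0,0],
    [-80,-50,0,0,0,0],
  ],
)

```text
clock: 20.13
eef_pos: [0.4979, -0.2362, 0.3555]
orientation: [0.686, -0.684, 0.178, -0.175]
ft_force: [-0.3, -0.9, -1.2]
grip_width: 0.352
```

```bash
python3 - <<'E'
from h import *
o,p,d,R=snap('wrist','w12')
C=cloud('wrist',d,o)
m=(C[...,2]>.163)&(C[...,2]<.178)&(C[...,0]>.53)&(C[...,0]<.66)&(C[...,1]>-.35)&(C[...,1]<-.22)
X=C[m]; r=cv2.minAreaRect((X[:,:2]*1000).astype(np.float32)); print('bar',m.sum(),r)
o2,p2,d2,R=snap('side','s12'); o3,p3,d3,R=snap('scene','c12')
a=cv2.resize(p2[60:160,160:300,::-1],(630,450),interpolation=2); b=cv2.resize(p3[220:340,290:420,::-1],None,fx=5,fy=5,interpolation=2)
cv2.imwrite('pics/s12c.png',a); cv2.imwrite('pics/c12c.png',b[:600])
S=np.load('scene0.npz'); A=cloud('scene',S['d']);B=cloud('scene',d3)
for nm,uv in(('jar',(240,125)),('pipe',(286,174))): print(nm,A[uv[1],uv[0]].round(3),B[uv[1],uv[0]].round(3))
E
```

```text
20.1333 [ 0.4979 -0.2362  0.3555] [[0.875, -0.003, 0.483], [-0.483, 0.004, 0.875], [-0.005, -1.0, 0.002]] [-0.3 -0.9 -1.2]
bar 626 ((583.0292358398438, -283.46746826171875), (13.185221672058105, 66.41265869140625), 60.75308609008789)
20.1833 [ 0.4978 -0.2361  0.3553] [[0.875, -0.004, 0.483], [-0.483, 0.005, 0.875], [-0.006, -1.0, 0.002]] [-0.3 -0.2 -0.1]
20.2333 [ 0.4978 -0.2361  0.3552] [[0.875, -0.004, 0.483], [-0.483, 0.005, 0.875], [-0.006, -1.0, 0.002]] [-0.3  0.2  0.2]
jar [0.639 0.365 0.091] [0.639 0.364 0.092]
pipe [0.672 0.114 0.041] [0.674 0.116 0.039]
```

View pics/w12.png

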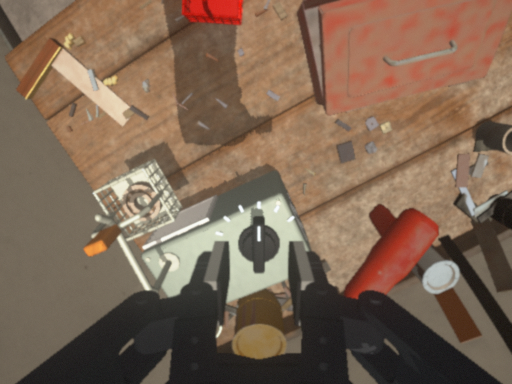

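View pics/s12c.png

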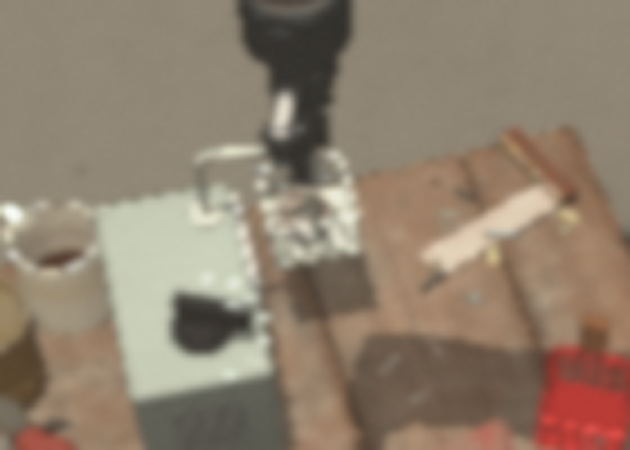

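View pics/c12c.png

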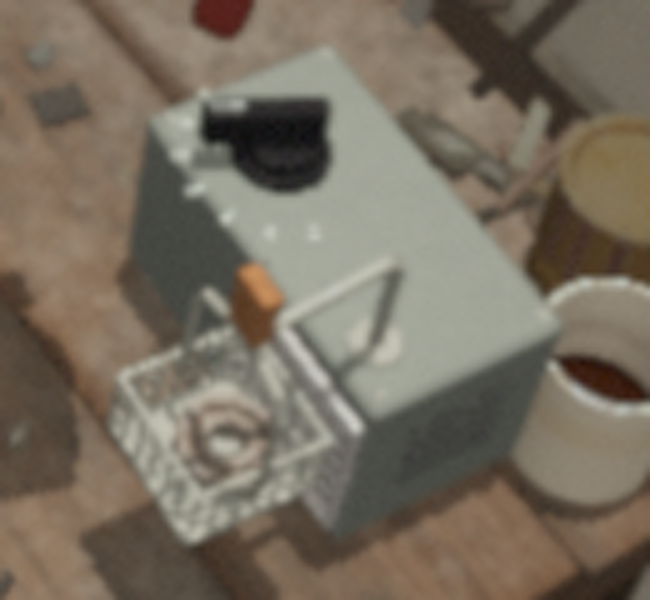

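Bar direction is 150.8° in world, 154.5° in the blower frame, so q ≈ 1.75 rad (fourth click). The basket hangs level with the bearing in it, the jar and pipe readings are unchanged, and the arm is clear. Handing in.

```bash
python3 -c "
from bench import env
print(env.close_job())"
```

```text
the job is handed in; nothing more can be done
None
```

The job is done and handed in at about 20 s. The steel basket, with the bearing in it, hangs by its bail in the hook seat and is released. I then gripped the selector's bar lightly and turned it two clicks clockwise, from the second click to the fourth.

Last checks:
- **Selector:** the bar points 154.5° in the blower frame, so q is about 1.75 rad against a target of 1.745.
- **Basket:** it hangs level behind the up-turned hook tip, with the bearing lying flat in it, by picture only. I estimated the bail-to-seat distance before letting go and did not re-measure it afterwards.
- **Bystanders:** one depth reading on each, the jar and the pipe, changed by no more than about 3 mm. I did not identify the pipe beyond its size and place in the pictures.
- **Robot:** the arm stands clear and the wrist force is close to zero.

One disagreement: the scene and side cameras differed by about 8 mm in the blower's x position. I worked from the wrist camera instead, and contact with the hook came within about 1 mm of the height it predicted.

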